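# Close up two tiles on the easel and stamp the joint

## Robot

A 6-joint arm with a two-finger parallel gripper is mounted at the origin on the work surface. World frame = base frame: x ahead of the robot, y to its left, z up, the work surface at z = 0. Lengths are in m, angles in rad, forces in N, time in s.
With the tool pointing down it reaches from about 0.25 to 0.775 m from the base axis. Payload 4 kg.
Tool frame: the origin (TCP) lies between the finger pads; the fingertips stand 14 mm ahead of it and the grasp point (between the pads) lies 5 mm behind it (manip.tip_extent is the distance from the TCP to the fingertips, in m); z points along the fingers, y is the line along which they close (so a half turn about z gives the same grasp; the last joint's range is limited). The gripper opens to 85 mm and grips with 20 to 120 N. Pads are 22 mm wide; open, the fingers measure 114 mm over their backs; the gripper's body (76 mm by 85 mm) begins 54 mm behind the grasp point. The pads swing forward as they close: fully open they stand 13 mm farther back than shut.
Start: joints at [-1.269, 0.087, 1.371, -0, 1.684, -0.103], TCP at [0.217, -0.506, 0.245] pointing down, gripper open.
Joint ranges: [-3.1, 3.1], [-0.76, 2.03], [0.27, 2.55], [-1.08, 4.22], [0.17, 2.65], [-2.57, 2.57]. Speed limits (rad/s): [2.79, 2.79, 3.14, 3.14, 3.14, 3.14].

## Interface

Orientations are given as a unit quaternion [w, x, y, z].
In Python, from rig import monitor, imaging, order, models, manip gives the robot as it stands.
- The arm moves only by the tool jog_arm, never from a script. Its argument "commands" is a list of rows, each a list of 3 entries, a list of its own where there are three numbers: the shift along the tool's x, y, z in mm, then the turn, a rotation vector about the tool's x, y, z in rad, then the closure, from -1 (fully open) to 1 (shut). A call has exactly 8 rows; each row shifts and turns the commanded pose from where the row before left it, along the tool's axes as they then stand; what a row does not reach is not made up. A row lasts 1/12 s, in which the tool goes at most 41.7 mm and 7.16 degrees, less where a joint would pass 70% of its speed; a pose out of reach is approached as far as the arm can. A call is refused whole if a number of a shift passes 41.7 or a number of a turn 0.125, either way. A call with a gripper value outside its range is refused whole. The fingers move at their own pace and stop on an object; "grip_force" is the grip in N (left out, the last holds). Time passes only in rows, so rows that do not move let the fingers close, or fill a call up. It gives the time, the measured TCP pose, the force, the opening and the grip force at its end, in the units of the state.
- monitor.observe(): the state, without advancing time (a new reading comes with each control period).
- imaging.read_camera(name): name is "side" or "top"; returns a dict with "img" (480x640x3 uint8, red, green, blue), "intrinsics" (3x3 intrinsics, pixels), "k1" (the pictures are not rectified: a ray, as slopes to the right and down, at radius r is drawn at 1 + k1 r^2 times it, then the intrinsics apply), "view" (4x4, takes a point from world to camera coordinates). Camera axes: x right, y down, z forward; pixel columns grow to the right and rows downward; lengths in m; the calibration is good to about 2 mm. A picture is of the moment at which its call begins. There is no depth.
- order.job_done(): hands the job in; it is judged then, once.
Trained networks look in a picture, given as the dict that the camera call returned (one of the last four; its "shot" number tells which), for a name from the list of things; names that differ only in an ending like _2 or _b are one class to them, and where a whole thing is asked for, a point or a joint stands for the part that bears it (a point fixed in the world has none). Each returns a list of dicts, best first, with "conf" (0 to 1); they miss things now and then, are a little off and sometimes report something else, mostly with a low value. They report only what shows in the picture. A call takes as long as a camera call. They do not tell look-alikes from the thing itself.
- models.recognise(query, picture): "bbox" ([left, top, right, bottom] in pixels, round what is visible of it).
- models.silhouettes(query, picture): "region" (480x640 bool, what is visible of it) and "bbox" ([left, top, right, bottom] in pixels, round what is visible of it).
- models.pinpoint(query, picture): "xy" ([column, row] in pixels: a listed point, or the origin of a listed thing).
The state is a dict: "time": time; "qpos": joint angles; "qd": joint speeds; "joint_efforts": joint torques, N m; "ee_pos": TCP position; "orientation": TCP orientation; "wrist_force": force on the tool from outside, world axes, zero at the start; "ft_torque": the same for the moment, N m; "opening": finger opening in m; "gripper_force": force on a finger pad.
Only numpy, scipy, OpenCV 4.12 (cv2) and the standard library are available. Lean on these libraries where they do the work, as an engineer would, in place of code of your own. Each camera call takes 0.05 s, during which the arm holds its last target. There are 200 camera calls.

## Task

Take the wooden spacer block off the sloping easel and put it in the grey tray. Fetch the loose tile that is the same size as the one on the easel, stand it painted face up on the ledge and slide it along until it butts flush against that tile with no gap; only then press the spring stamp over the joint fully down to its stop and let it come back up. Leave the other tiles, the jar and the cup where they are.

Things in the scene. Friction and masses are not known exactly. Their poses are not given: they have to be found in the camera images.
- easel: Fixed plywood easel, 240 mm wide (its y), board sloping 30 deg, low edge at -x. Origin: on the table, mid-width. In its frame v = up the slope (cos30,0,sin30), u = y, w = board's normal (-sin30,0,cos30), all measured from point ledge, at x=-60, z=30 mm. Board: v to 153. End stop: u 108 to 120, 10 mm high; the -y end is open.
- ledge (a point): Mid-width point on the line where the easel's board meets its ledge (v=u=w=0). The ledge is a wooden lip along the whole low edge: v -12 to 0, standing 9 mm above the board. Pieces stand on it.
- stamp (a joint): Spring stamp, sliding along the board's normal; 0 = up, 0.012 m = fully down on its stop. 2.5 N starts it, about 8.5 N holds it at the stop; it springs back by itself. It hangs in a steel arm over the tiles; that arm spans u 37 to 58, v 30 to 136, w 34 to 46 mm, on a post at v 120 to 136.
- stamp_head (a point): Centre of the top face of the stamp's round wooden head, 28 mm across, 10 mm thick; at v=45, u=47.5, w=72 mm when up, w=60 when down. Press it straight towards the board (along -w, 30 deg from vertical). Its rubber foot under the arm, 22 mm across, is 12 mm above the tiles' faces when up and just touches them when down.
- set_tile: The tile already on the easel, loose, standing on the ledge within about 1 mm of the end stop: 90 mm up the slope (its x), 60 mm along the ledge (its y), 10 mm thick, 110 g, off-white with dark bands and a ring. Origin: centre of its underside; z = w. The loose tile must butt against its -y edge, under the stamp.
- loose_tile: The tile to fetch: same size and make (90 mm along its x, 60 mm along its y, 10 mm thick, 70 to 150 g), flat on the table, painted face up. Origin: centre of its underside. In place it lies at y = -60 mm, x = z = 0 in set_tile's frame; either end may be up.
- spacer: Plain dark wooden block on the easel's ledge, in the way: 50 mm up the slope (its x), 20 mm along the ledge (its y), 30 mm high (its z, along the board's normal), 25 g. Origin: centre of its underside. It stands on the board against the ledge.
- tray: Fixed grey open tray, 100 mm (its x) by 130 mm (its y), 35 mm high, walls and floor 5 mm. Origin: centre of its underside.
- square_tile: Bystander: tile 60 x 60 x 10 mm flat on the table, same glaze. Origin: centre of its underside.
- narrow_tile: Bystander: tile 90 mm (its x) by 40 mm (its y), 10 mm thick, flat on the table, same glaze. Origin: centre of its underside.
- jar: Bystander: dark glaze jar, 64 mm across, 95 mm high, upright on the table. Origin: centre of its underside.
- cup: Bystander: white cup, 72 mm across, 85 mm high, upright on the table. Origin: centre of its underside.
There are look-alikes about, which are no part of the job. Of the things like the spacer, leave any that is green or orange; of the rest the smaller one is meant.

How it is judged:
By the outcome, as a careful person would: the job done as asked, in the order asked, and still so for the second after the job is handed in, with the robot touching nothing.
It also fails if it takes over 72 s, if anything falls off the work surface, if the arm or the gripper's body presses on something with over 40 N, if the wrist force passes 120 N, or if a joint passes its speed limit or range.

## Working session

There is one attempt and no reset: what is moved stays moved. The work goes in short steps, Python scripts to look and compute and a tool call to move; the robot and the scene stay as the last step left them, time stands still between calls to the robot, and variables do not carry over. Pictures are saved under pics/ and viewed, at most 10 in all, crops included, and the job is handed in when it is done.

Besides the shell and the picture viewer there is one more tool, called after "Request:" as name(argument=value, ...) on one line, values as JSON. jog_arm: Moves the arm, as the interface text tells. Its arguments: {"type":"object","properties":{"commands":{"type":"array","items":{"type":"array"}},"grip_force":{"type":"number"}},"required":["commands"]}

```bash
mkdir -p pics; ls
cat > h.py <<'E'
import numpy as np,cv2
from rig import monitor, imaging, order, models, manip
def dist(P):return np.array([P['k1'],0,0,0,0.])
def proj(P,X):
    V=np.array(P['view']);X=np.atleast_2d(X)
    return cv2.projectPoints(X.astype(float),cv2.Rodrigues(V[:3,:3])[0],V[:3,3],np.array(P['intrinsics']),dist(P))[0][:,0]
def ray(P,xy):
    V=np.array(P['view']);K=np.array(P['intrinsics'])
    n=cv2.undistortPoints(np.array([[xy]],float),K,dist(P))[0,0]
    R=V[:3,:3];return -R.T@V[:3,3], R.T@np.array([n[0],n[1],1.])
def onz(P,xy,z):
    o,d=ray(P,xy);return o+d*(z-o[2])/d[2]
def save(P,n,crop=None,s=1):
    im=P['img'][...,::-1]
    if crop: im=im[crop[1]:crop[3],crop[0]:crop[2]]
    cv2.imwrite('pics/'+n,cv2.resize(im,None,fx=s,fy=s,interpolation=cv2.INTER_CUBIC))
E
python3 - <<'E'
from h import *
import os
print(manip.tip_extent,monitor.observe())
for c in('top','side'):
    P=imaging.read_camera(c);save(P,c+'0.png')
    np.save(c+'0.npy',P,allow_pickle=True)
    print(c,P['k1'],np.array(P['intrinsics']).tolist(),np.array(P['view']).round(4).tolist())
    for q in 'easel ledge stamp_head set_tile loose_tile spacer tray square_tile narrow_tile jar cup'.split():
        for d in models.pinpoint(q,P)[:4]:
            print(q,round(d['conf'],2),np.round(d['xy'],1),onz(P,d['xy'],0).round(3))
E
```

```text
pics
0.014 {'time': 0.0, 'qpos': array([-1.26911963e+00,  8.80008612e-02,  1.37230269e+00, -3.19691099e-06,
        1.68355784e+00, -1.03113953e-01]), 'qd': array([-0.00027012,  0.00020031, -0.0017287 , -0.00044078,  0.00058379,
       -0.00158327]), 'joint_efforts': array([-7.93217150e-04, -3.51872528e+01, -3.13275218e+01, -2.51166293e-04,
        1.06771031e-02, -8.16651866e-07]), 'ee_pos': array([ 0.21645335, -0.50511044,  0.24408943]), 'orientation': array([-1.12862299e-03,  9.79587295e-01,  2.01016033e-01, -1.14017220e-04]), 'wrist_force': array([ 0.05869048, -0.21981327, -0.39115264]), 'ft_torque': array([-0.03190348, -0.00346455, -0.03659748]), 'gripper_force': 0.0, 'opening': 0.0854368425367881}
top -0.0052275513340810835 [[473.58596867699305, 0.0, 316.0384481486201], [0.0, 473.58596867699305, 232.9025546188676], [0.0, 0.0, 1.0]] [[0.0298, -0.9994, 0.0188, 0.0085], [-0.9987, -0.0305, -0.0406, 0.5288], [0.0412, -0.0175, -0.999, 0.9935], [0.0, 0.0, 0.0, 1.0]]
easel 0.92 [281.7 219.7] [0.555 0.099 0.   ]
easel 0.7 [257.8 252.5] [0.483 0.147 0.   ]
ledge 0.66 [287.2 249.4] [0.492
[... 1278 characters left out ...]
.052 0.   ]
set_tile 0.64 [313.2 260.5] [ 0.519  0.048 -0.   ]
set_tile 0.57 [294.1 294.3] [0.524 0.148 0.   ]
loose_tile 0.83 [336.1 174.4] [ 0.569 -0.247  0.   ]
loose_tile 0.44 [291.5 275. ] [ 0.549  0.103 -0.   ]
spacer 0.91 [312.8 237.3] [ 0.545 -0.016  0.   ]
spacer 0.9 [383.8 261.9] [ 0.368 -0.004  0.   ]
spacer 0.9 [356.6 329.9] [0.372 0.182 0.   ]
spacer 0.83 [323.1 218.1] [ 0.545 -0.083  0.   ]
tray 0.8 [269.2 394.6] [0.481 0.365 0.   ]
square_tile 0.94 [387.9 164.4] [ 0.449 -0.335 -0.   ]
narrow_tile 0.84 [382.9 200.9] [ 0.423 -0.193  0.   ]
narrow_tile 0.24 [314.9 260.8] [ 0.515  0.048 -0.   ]
jar 0.73 [291.1 190.4] [ 0.658 -0.147 -0.   ]
cup 0.6 [192.8 383.5] [0.622 0.396 0.   ]
```

View pics/top0.png

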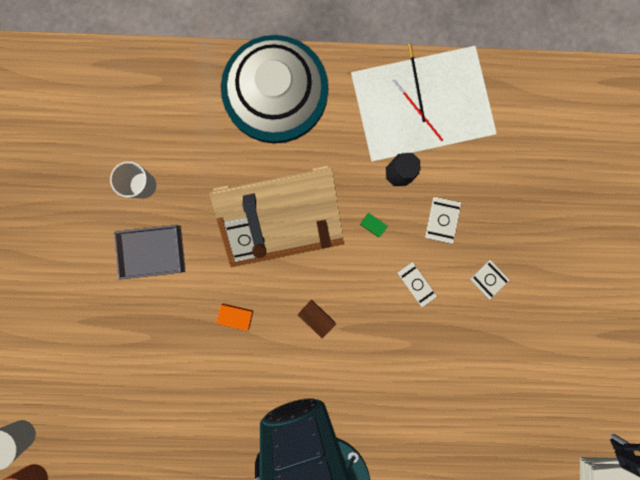

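View pics/side0.png

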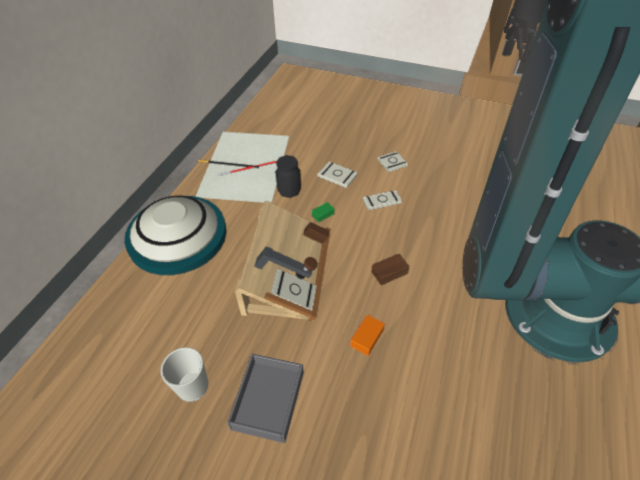

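Run:
```python
import numpy as np,cv2
def crop(P,b,s):
    return cv2.resize(P['img'][b[1]:b[3],b[0]:b[2],::-1],None,fx=s,fy=s,interpolation=cv2.INTER_CUBIC)
T=np.load('top0.npy',allow_pickle=True).item();S=np.load('side0.npy',allow_pickle=True).item()
cv2.imwrite('pics/e1.png',cv2.hconcat([crop(T,(205,160,350,280),5)]))
cv2.imwrite('pics/e2.png',crop(S,(230,200,350,330),4.6))
a=crop(T,(420,190,470,250),8);b=crop(S,(310,155,360,215),8)
cv2.imwrite('pics/e3.png',cv2.hconcat([a,b]))
```

```text
(no output)
```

View pics/e1.png

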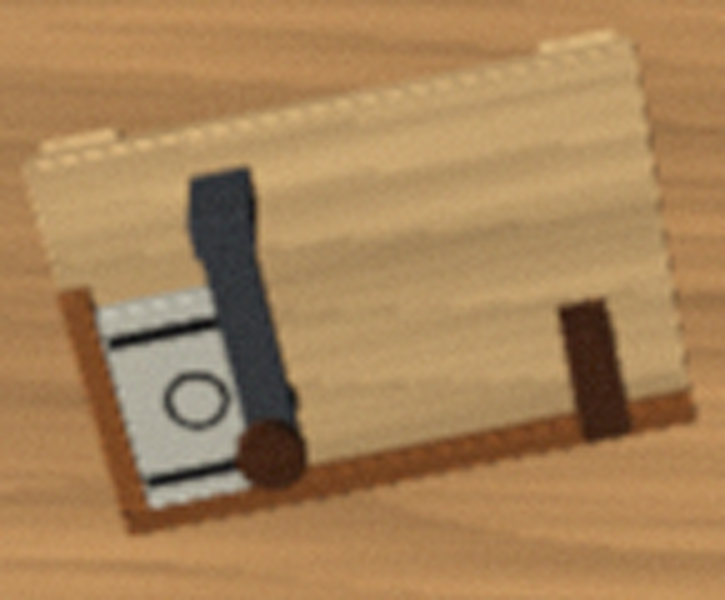

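View pics/e2.png

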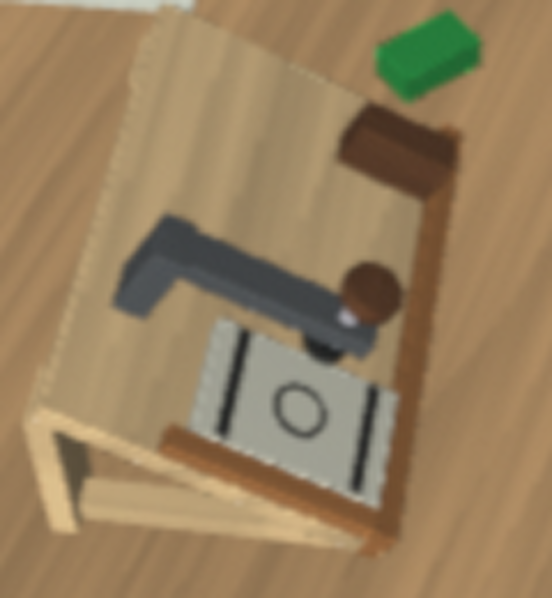

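View pics/e3.png

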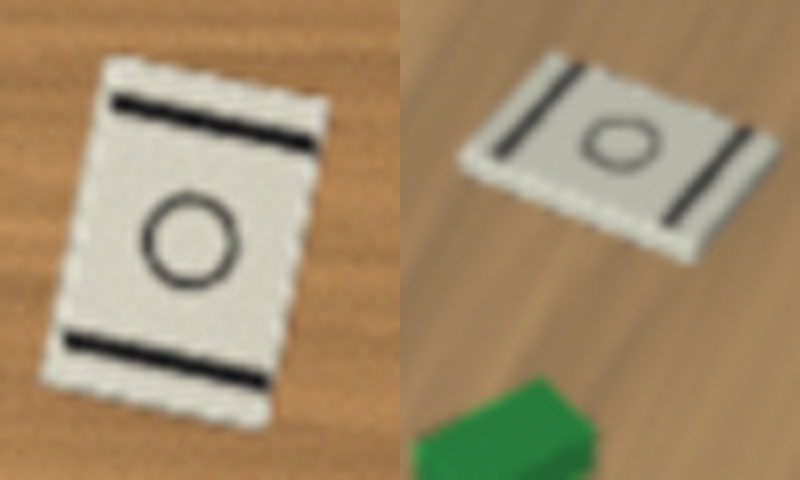

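```bash
cat > fit.py <<'E'
from h import *
from scipy.optimize import least_squares
T=np.load('top0.npy',allow_pickle=True).item();S=np.load('side0.npy',allow_pickle=True).item()
c,s=np.cos(np.pi/6),.5
def eas(p,vuw):
    v,u,w=np.array(vuw,float).T/1000
    X=np.c_[-.06+v*c-w*s,u,.03+v*s+w*c]
    cy,sy=np.cos(p[2]),np.sin(p[2])
    return np.c_[p[0]+cy*X[:,0]-sy*X[:,1],p[1]+sy*X[:,0]+cy*X[:,1],X[:,2]]
def flat(p,xyz):
    X=np.array(xyz,float)/1000;cy,sy=np.cos(p[2]),np.sin(p[2])
    return np.c_[p[0]+cy*X[:,0]-sy*X[:,1],p[1]+sy*X[:,0]+cy*X[:,1],X[:,2]]
def fit(f,obs,p0,name):
    for sel in (obs,obs[:1],obs[1:]):
        r=least_squares(lambda p:np.concatenate([(proj(P,f(p,m))-px).ravel() for P,m,px in sel]),p0,x_scale=[.1,.1,1])
        print(name,r.x.round(4),'res px',r.fun.reshape(-1,2).round(1).tolist() if sel is obs else np.abs(r.fun).max().round(1))
        if sel is obs: out=r.x
    return out
et=np.array([(131,533),(695,418),(25,165),(632,38),(272,453)])/5+[205,160]
es=np.array([(460,132),(398,538),(38,410),(172,8),(372,288)])/4.6+[230,200]
if __name__=='__main__':
    L=[(-12,120,9),(-12,-120,9),(153,120,0),(153,-120,0),(45,47.5,72)]
    Ls=[L[1],L[0],L[2],L[3],L[4]]
    e=fit(eas,[(T,L,et),(S,Ls,es)],[.555,.099,.17],'easel')
    lt=np.array([(106,57),(330,98),(268,430),(42,383)])/8+[420,190]
    ls=np.array([(155,52),(378,140),(293,246),(57,156)])/8+[310,155]
    M=[(45,30,10),(45,-30,10),(-45,-30,10),(-45,30,10)]
    # side view corners: find by nearest projection of first guess
    g=proj(S,flat([.57,-.245,-.2],M));o=[np.argmin(((ls-a)**2).sum(1)) for a in g];print(o)
    fit(flat,[(T,M,lt),(S,M,ls[o])],[.57,-.245,-.2],'loose')
    sp=np.array([(560,307),(605,300),(632,433),(588,440)])/5+[205,160]
    for k in range(2):
        f=lambda p,m:eas(e,np.array(m)+[p[0]*1000,p[1]*1000,0])
        sm=[(50,10,30),(50,-10,30),(0,-10,30),(0,10,30)]
        r=least_squares(lambda p:(proj(T,f(p,sm))-sp).ravel(),[0,-.08]);print('spacer v0,u',r.x.round(4),r.fun.round(1))
    for q in ('tray',):
        for P in (T,S): pass
    print('tile corner px top pred',((proj(T,eas(e,[(90,107,10),(0,107,10)]))-[205,160])*5).round(0).tolist(),'obs 97 308,150 507')
E
python3 fit.py
```

```text
easel [0.552  0.1009 0.2322] res px [[-1.3, 0.5], [-0.4, 0.1], [-1.4, -0.2], [-0.3, 0.6], [-0.8, 0.9], [0.7, -1.1], [-0.1, -0.0], [0.0, -1.6], [-2.2, -2.8], [1.0, -1.1]]
easel [0.5528 0.0993 0.2345] res px 0.6
easel [0.5505 0.1036 0.2293] res px 1.9
[np.int64(3), np.int64(0), np.int64(1), np.int64(2)]
loose [ 0.5638 -0.2452 -0.1737] res px [[-0.2, -0.3], [-0.9, 0.2], [-1.1, -0.1], [-0.3, 0.1], [0.4, -1.4], [-0.6, -0.9], [0.7, -1.0], [0.5, -1.0]]
loose [ 0.5638 -0.2465 -0.168 ] res px 0.4
loose [ 0.563  -0.2409 -0.1868] res px 0.6
spacer v0,u [ 0.0058 -0.0829] [ 0.3  2.7  1.2  2.  -0.4 -2.8 -1.3 -2.2]
spacer v0,u [ 0.0058 -0.0829] [ 0.3  2.7  1.2  2.  -0.4 -2.8 -1.3 -2.2]
tile corner px top pred [[92.0, 313.0], [148.0, 506.0]] obs 97 308,150 507
```

```bash
cat > plan.py <<'E'
from h import *
from scipy.spatial.transform import Rotation as R
E0=np.array([.552,.1009,.233]); C,S_=np.cos(np.pi/6),.5
def Rz(a):return R.from_euler('z',a).as_matrix()
B=Rz(E0[2])@np.array([[C,0,-S_],[0,1,0],[S_,0,C]])   # columns v,u,w
L0=np.array([E0[0],E0[1],0])+Rz(E0[2])@[-.06,0,.03]
Re=B@np.diag([1,-1,-1])      # tool x=v,y=-u,z=-w
def Pe(v,u,w):return L0+B@(np.array([v,u,w])/1000)
def Rd(yaw):return Rz(yaw)@np.diag([1,-1,-1])
def pose():
    s=monitor.observe();q=np.array(s['orientation']);return np.array(s['ee_pos']),R.from_quat(q[[1,2,3,0]]).as_matrix(),s
def evuw(p):return (B.T@(p-L0)*1000).round(1)
def plan(wps,start=None):
    p,r=start or pose()[:2]
    for tp,tr,n,clo in wps:
        rv=R.from_matrix(r.T@tr).as_rotvec()
        rows=[];pc,rc=p.copy(),r.copy();st=(tp-p)/n;rvr=np.round(rv/n,4)
        for i in range(n):
            sh=np.round(rc.T@(p+st*(i+1)-pc)*1000,1)
            rows.append([sh.tolist(),rvr.tolist(),clo]);pc=pc+rc@sh/1000;rc=rc@R.from_rotvec(rvr).as_matrix()
        print('max',max(np.abs(x[0]).max() for x in rows),np.abs(rvr).max())
        print(str(rows).replace(' ',''))
        p,r=pc,rc
E
python3 - <<'E'
from plan import *
T=np.load('top0.npy',allow_pickle=True).item()
print(Pe(25,-83,100),Pe(25,-83,18))
plan([(Pe(25,-83,110),Re,16,.05),(Pe(25,-83,18),Re,8,.05)])
for P in (T,):
    m=[(x,y,35) for x,y in((50,65),(50,-65),(-50,-65),(-50,65))]
# tray mask rectangle
P=imaging.read_camera('top');d=models.silhouettes('tray',P)[0]
print(d['conf'],cv2.minAreaRect(np.argwhere(d['region'])[:,::-1].astype(np.float32)))
b=cv2.boxPoints(cv2.minAreaRect(np.argwhere(d['region'])[:,::-1].astype(np.float32)))
print([onz(P,x,.035).round(4).tolist() for x in b])
E
```

```text
[ 4.85202496e-01 -2.56827618e-04  1.29102540e-01] [0.5250946  0.00920997 0.05808846]
max 27.6 0.0326
[[[27.6,-22.5,6.7],[-0.0028,0.0326,0.0105],0.05],[[27.0,-22.8,7.6],[-0.0028,0.0326,0.0105],0.05],[[26.6,-23.0,8.3],[-0.0028,0.0326,0.0105],0.05],[[26.1,-23.4,9.2],[-0.0028,0.0326,0.0105],0.05],[[25.5,-23.7,9.9],[-0.0028,0.0326,0.0105],0.05],[[24.9,-24.0,10.7],[-0.0028,0.0326,0.0105],0.05],[[24.3,-24.3,11.4],[-0.0028,0.0326,0.0105],0.05],[[23.7,-24.5,12.1],[-0.0028,0.0326,0.0105],0.05],[[23.0,-24.8,12.9],[-0.0028,0.0326,0.0105],0.05],[[22.3,-25.1,13.5],[-0.0028,0.0326,0.0105],0.05],[[21.6,-25.4,14.1],[-0.0028,0.0326,0.0105],0.05],[[20.8,-25.7,14.7],[-0.0028,0.0326,0.0105],0.05],[[20.1,-25.9,15.4],[-0.0028,0.0326,0.0105],0.05],[[19.3,-26.1,15.9],[-0.0028,0.0326,0.0105],0.05],[[18.5,-26.4,16.5],[-0.0028,0.0326,0.0105],0.05],[[17.7,-26.6,17.0],[-0.0028,0.0326,0.0105],0.05]]
max 11.5 0.0001
[[[0.0,-0.0,11.5],[0.0,0.0001,-0.0],0.05],[[0.0,-0.0,11.5],[0.0,0.0001,-0.0],0.05],[[0.0,-0.0,11.5],[0.0,0.0001,-0.0],0.05],[[0.0,-0.0,11.5],[0.0,0.0001,-0.0],0.05],[[0.0,-0.0,11.5],[0.0,0.0001,-0.0],0.05],[[0.0,-0.0,11.5],[0.0,0.0001,-0.0],0.05],[[0.0,-0.0,11.5],[0.0,0.0001,-0.0],0.05],[[0.0,-0.0,11.5],[0.0,0.0001,-0.0],0.05]]
0.82 ((149.26219177246094, 251.35975646972656), (49.583763122558594, 69.57186889648438), 83.6598129272461)
[[0.5193, 0.4443, 0.035], [0.5395, 0.3035, 0.035], [0.4386, 0.2882, 0.035], [0.4188, 0.4284, 0.035]]
```

Request:
jog_arm(commands=[[[27.6,-22.5,6.7],[-0.003,0.033,0.01],0.05],[[27,-22.8,7.6],[-0.003,0.033,0.01],0.05],[[26.6,-23,8.3],[-0.003,0.033,0.01],0.05],[[26,-23.4,9.2],[-0.003,0.033,0.01],0.05],[[25.5,-23.7,9.9],[-0.003,0.033,0.01],0.05],[[25,-24,10.7],[-0.003,0.033,0.01],0.05],[[24.3,-24.3,11.4],[-0.003,0.033,0.01],0.05],[[23.7,-24.5,12.1],[-0.003,0.033,0.01],0.05]], grip_force=30)

```text
time: 1.97
ee_pos: [0.3486, -0.2518, 0.1916]
orientation: [-0.015, 0.978, 0.159, 0.132]
wrist_force: [0.5, -0.4, 0.3]
opening: 0.0406
gripper_force: 0.0
```

Request:
jog_arm(commands=[[[23,-24.8,12.9],[-0.003,0.033,0.01],0.05],[[22.3,-25,13.5],[-0.003,0.033,0.01],0.05],[[21.6,-25.4,14],[-0.003,0.033,0.01],0.05],[[20.8,-25.7,14.7],[-0.003,0.033,0.01],0.05],[[20,-26,15.4],[-0.003,0.033,0.01],0.05],[[19.3,-26,16],[-0.003,0.033,0.01],0.05],[[18.5,-26.4,16.5],[-0.003,0.033,0.01],0.05],[[17.7,-26.6,17],[-0.003,0.033,0.01],0.05]])

```text
time: 2.63
ee_pos: [0.4794, 0.0008, 0.1385]
orientation: [-0.029, 0.958, 0.116, 0.262]
wrist_force: [0.8, -0.5, -0.4]
opening: 0.0406
gripper_force: 0.0
```

Run:
```python
from plan import *
p,r,s=pose();print(evuw(p),s['opening'],s['wrist_force'],s['time'])
plan([(Pe(25,-83,18),Re,7,.05)])
# predict finger/spacer: check picture
P=imaging.read_camera('side');Q=imaging.read_camera('top')
a=cv2.resize(P['img'][150:300,250:400,::-1],None,fx=2.6,fy=2.6);b=cv2.resize(Q['img'][170:320,250:400,::-1],None,fx=2.6,fy=2.6)
cv2.imwrite('pics/m1.png',cv2.hconcat([a,b]))
```

```text
[ 25.  -80.6 110.8] 0.040551379518416746 [ 0.78127303 -0.50536498 -0.39609133] 2.6333
max 13.3 0.0013
[[[-0.1,0.3,13.3],[0.0002,-0.0013,0.0011],0.05],[[-0.1,0.4,13.2],[0.0002,-0.0013,0.0011],0.05],[[-0.1,0.3,13.3],[0.0002,-0.0013,0.0011],0.05],[[-0.1,0.3,13.2],[0.0002,-0.0013,0.0011],0.05],[[-0.0,0.4,13.3],[0.0002,-0.0013,0.0011],0.05],[[-0.1,0.3,13.3],[0.0002,-0.0013,0.0011],0.05],[[-0.0,0.3,13.2],[0.0002,-0.0013,0.0011],0.05]]
```

View pics/m1.png

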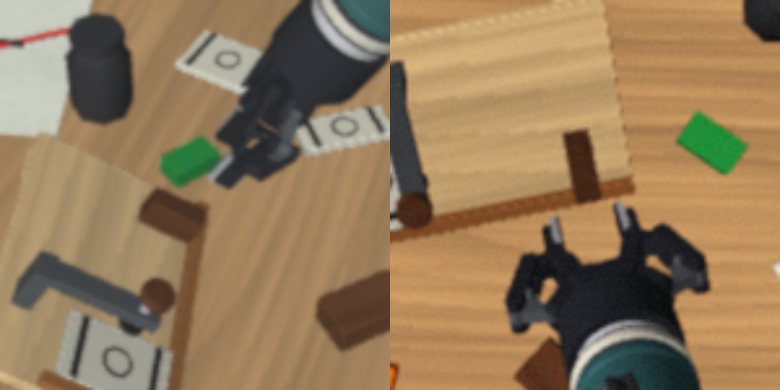

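Request:
jog_arm(commands=[[[0,0.3,13.3],[0,-0.001,0.001],0.05],[[0,0.3,13.3],[0,-0.001,0.001],0.05],[[0,0.3,13.3],[0,-0.001,0.001],0.05],[[0,0.3,13.3],[0,-0.001,0.001],0.05],[[0,0.3,13.3],[0,-0.001,0.001],0.05],[[0,0.3,13.3],[0,-0.001,0.001],0.05],[[0,0.3,12.5],[0,-0.001,0.001],0.05],[[0,0,0],[0,0,0],0.05]])

```text
time: 3.4
ee_pos: [0.5238, 0.0075, 0.0561]
orientation: [-0.03, 0.96, 0.112, 0.255]
wrist_force: [0.7, -0.2, 0.2]
opening: 0.0404
gripper_force: 0.0
```

Request:
jog_arm(commands=[[[0,0,0],[0,0,0],1],[[0,0,0],[0,0,0],1],[[0,0,0],[0,0,0],1],[[0,0,0],[0,0,0],1],[[0,0,0],[0,0,0],1],[[0,0,0],[0,0,0],1],[[0,0,0],[0,0,0],1],[[0,0,0],[0,0,0],1]])

```text
time: 4.07
ee_pos: [0.5247, 0.0078, 0.0591]
orientation: [-0.029, 0.959, 0.113, 0.257]
wrist_force: [-4.8, -0.5, 6.0]
opening: 0.0193
gripper_force: 33.1
```

Run:
```python
from plan import *
p,r,s=pose();print(evuw(p),s['opening'],s['wrist_force'],s['gripper_force'],s['time'])
t=np.array([.479,.366,0])
plan([(Pe(25,-83,110),Re,8,1),(t+[0,0,.15],Rd(.12),16,1),(t+[0,0,.032],Rd(.12),6,1)])
```

```text
[ 24.9 -84.3  19.2] 0.01928778235395112 [-4.77855763 -0.4619896   5.96844039] 33.132553696632385 4.0667
max 11.4 0.0002
[[[0.0,-0.2,-11.4],[0.0001,0.0,0.0002],1],[[0.0,-0.1,-11.3],[0.0001,0.0,0.0002],1],[[0.0,-0.2,-11.4],[0.0001,0.0,0.0002],1],[[0.0,-0.1,-11.3],[0.0001,0.0,0.0002],1],[[0.0,-0.2,-11.4],[0.0001,0.0,0.0002],1],[[0.1,-0.1,-11.3],[0.0001,0.0,0.0002],1],[[-0.0,-0.2,-11.4],[0.0001,0.0,0.0002],1],[[-0.0,-0.2,-11.3],[0.0001,0.0,0.0002],1]]
max 22.8 0.0327
[[[4.9,-22.4,1.9],[-0.0018,-0.0327,0.0069],1],[[4.8,-22.4,1.8],[-0.0018,-0.0327,0.0069],1],[[4.7,-22.4,1.5],[-0.0018,-0.0327,0.0069],1],[[4.6,-22.5,1.4],[-0.0018,-0.0327,0.0069],1],[[4.5,-22.5,1.1],[-0.0018,-0.0327,0.0069],1],[[4.4,-22.5,1.0],[-0.0018,-0.0327,0.0069],1],[[4.2,-22.6,0.8],[-0.0018,-0.0327,0.0069],1],[[4.1,-22.6,0.6],[-0.0018,-0.0327,0.0069],1],[[4.0,-22.6,0.5],[-0.0018,-0.0327,0.0069],1],[[3.8,-22.6,0.3],[-0.0018,-0.0327,0.0069],1],[[3.7,-22.7,0.1],[-0.0018,-0.0327,0.0069],1],[[3.5,-22.7,-0.1],[-0.0018,-0.0327,0.0069],1],[[3.4,-22.7,-0.2],[-0.0018,-0.0327,0.0069],1],[[3.1,-22.8,-0.3],[-0.0018,-0.0327,0.0069],1],[[3.1,-22.8,-0.5],[-0.0018,-0.0327,0.0069],1],[[2.8,-22.7,-0.6],[-0.0018,-0.0327,0.0069],1]]
max 19.7 0.0001
[[[0.0,0.0,19.7],[-0.0001,0.0001,0.0],1],[[0.0,0.0,19.6],[-0.0001,0.0001,0.0],1],[[0.0,0.0,19.7],[-0.0001,0.0001,0.0],1],[[0.0,0.0,19.7],[-0.0001,0.0001,0.0],1],[[0.0,0.0,19.6],[-0.0001,0.0001,0.0],1],[[0.0,-0.0,19.7],[-0.0001,0.0001,0.0],1]]
```

Request:
jog_arm(commands=[[[0,0,-8],[0,0,0],1],[[0,0,-11],[0,0,0],1],[[0,0,-12],[0,0,0],1],[[0,0,-12],[0,0,0],1],[[0,0,-12],[0,0,0],1],[[0,0,-12],[0,0,0],1],[[0,0,-12],[0,0,0],1],[[0,0,-12],[0,0,0],1]])

```text
time: 4.73
ee_pos: [0.4795, -0.0024, 0.1376]
orientation: [-0.03, 0.96, 0.113, 0.256]
wrist_force: [-0.3, 0.6, -1.8]
opening: 0.0195
gripper_force: 32.1
```

Request:
jog_arm(commands=[[[4.9,-22.4,1.9],[-0.002,-0.033,0.007],1],[[4.8,-22.4,1.8],[-0.002,-0.033,0.007],1],[[4.7,-22.4,1.5],[-0.002,-0.033,0.007],1],[[4.6,-22.5,1.4],[-0.002,-0.033,0.007],1],[[4.5,-22.5,1.1],[-0.002,-0.033,0.007],1],[[4.4,-22.5,1],[-0.002,-0.033,0.007],1],[[4.2,-22.6,0.8],[-0.002,-0.033,0.007],1],[[4,-22.6,0.6],[-0.002,-0.033,0.007],1]])

```text
time: 5.4
ee_pos: [0.4789, 0.1824, 0.1432]
orientation: [-0.014, 0.988, 0.087, 0.127]
wrist_force: [0.3, -0.1, 0.4]
opening: 0.0192
gripper_force: 32.2
```

Request:
jog_arm(commands=[[[4,-22.6,0.5],[-0.002,-0.033,0.007],1],[[3.8,-22.6,0.3],[-0.002,-0.033,0.007],1],[[3.7,-22.7,0.1],[-0.002,-0.033,0.007],1],[[3.5,-22.7,0],[-0.002,-0.033,0.007],1],[[3.4,-22.7,0],[-0.002,-0.033,0.007],1],[[3,-22.8,0],[-0.002,-0.033,0.007],1],[[3,-22.8,0],[-0.002,-0.033,0.007],1],[[2.8,-22.7,0],[-0.002,-0.033,0.007],1]])

```text
time: 6.07
ee_pos: [0.4785, 0.3659, 0.1468]
orientation: [0.002, 0.998, 0.059, -0.004]
wrist_force: [0.7, 0.2, 0.3]
opening: 0.0196
gripper_force: 32.2
```

Run:
```python
from plan import *
p,r,s=pose();print(p,s['opening'],s['wrist_force'],s['gripper_force'],s['time'])
t=np.array([.479,.366,0])
plan([(t+[0,0,.034],Rd(.12),7,1)])
P=imaging.read_camera('side');save(P,'m2.png',(200,230,350,470),2.4)
```

```text
[0.47850795 0.36586457 0.14682523] 0.01963399371235623 [0.73416302 0.17794929 0.25058261] 32.18549072742462 6.0667
max 16.2 0.0011
[[[0.2,-0.1,16.1],[0.0005,0.0011,-0.0002],1],[[0.2,-0.0,16.1],[0.0005,0.0011,-0.0002],1],[[0.1,-0.1,16.2],[0.0005,0.0011,-0.0002],1],[[0.2,-0.0,16.1],[0.0005,0.0011,-0.0002],1],[[0.1,-0.1,16.1],[0.0005,0.0011,-0.0002],1],[[0.1,-0.0,16.1],[0.0005,0.0011,-0.0002],1],[[0.1,-0.0,16.1],[0.0005,0.0011,-0.0002],1]]
```

View pics/m2.png

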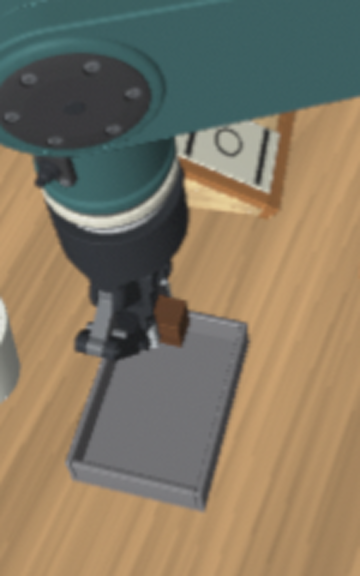

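Request:
jog_arm(commands=[[[0,0,17],[0,0,0],1],[[0,0,17],[0,0,0],1],[[0,0,17],[0,0,0],1],[[0,0,17],[0,0,0],1],[[0,0,17],[0,0,0],1],[[0,0,17],[0,0,0],1],[[0,0,14],[0,0,0],1],[[0,0,5],[0,0,0],1]])

```text
time: 6.78
ee_pos: [0.4765, 0.363, 0.024]
orientation: [0.003, 0.998, 0.059, -0.005]
wrist_force: [-7.8, -5.7, 18.9]
opening: 0.0194
gripper_force: 34.9
```

Request:
jog_arm(commands=[[[0,0,0],[0,0,0],0.9],[[0,0,0],[0,0,0],0.3],[[0,0,0],[0,0,0],0.1],[[0,0,0],[0,0,0],0.1],[[0,0,0],[0,0,0],0.1],[[0,0,0],[0,0,0],0.1],[[0,0,-20],[0,0,0],0.1],[[0,0,-30],[0,0,0],0.1]])

```text
time: 7.45
ee_pos: [0.4761, 0.3629, 0.0721]
orientation: [0.004, 0.998, 0.059, -0.007]
wrist_force: [1.3, 0.4, -0.7]
opening: 0.0385
gripper_force: 0.0
```

Run:
```python
from plan import *
p,r,s=pose();print(p,s['opening'],s['wrist_force'],s['gripper_force'],s['time'])
t=np.array([.5634,-.2445,0])
P=imaging.read_camera('top');save(P,'m3.png',(100,140,360,340),3)
a=(p+[0,0,.07],Rd(.12),3,-1)
plan([a,(t+[0,0,.12],Rd(-.174),29,-1),(t+[0,0,.03],Rd(-.174),8,-1)])
```

```text
[0.47607495 0.36287761 0.07211039] 0.03854935306197837 [ 1.34718485  0.35168325 -0.7368192 ] 0.0 7.45
max 20.0 0.0004
[[[-1.6,0.8,-20.0],[0.0,-0.0003,-0.0004],-1],[[-1.7,0.8,-20.0],[0.0,-0.0003,-0.0004],-1],[[-1.6,0.9,-20.0],[0.0,-0.0003,-0.0004],-1]]
max 21.2 0.0101
[[[0.5,21.2,0.8],[0.0,-0.0,0.0101],-1],[[0.7,21.1,0.7],[0.0,-0.0,0.0101],-1],[[0.9,21.1,0.8],[0.0,-0.0,0.0101],-1],[[1.1,21.2,0.8],[0.0,-0.0,0.0101],-1],[[1.4,21.1,0.7],[0.0,-0.0,0.0101],-1],[[1.5,21.1,0.8],[0.0,-0.0,0.0101],-1],[[1.8,21.1,0.8],[0.0,-0.0,0.0101],-1],[[1.9,21.0,0.7],[0.0,-0.0,0.0101],-1],[[2.2,21.1,0.8],[0.0,-0.0,0.0101],-1],[[2.4,21.0,0.7],[0.0,-0.0,0.0101],-1],[[2.7,21.0,0.8],[0.0,-0.0,0.0101],-1],[[2.8,21.0,0.8],[0.0,-0.0,0.0101],-1],[[3.0,20.9,0.7],[0.0,-0.0,0.0101],-1],[[3.3,20.9,0.8],[0.0,-0.0,0.0101],-1],[[3.4,20.9,0.8],[0.0,-0.0,0.0101],-1],[[3.7,20.8,0.7],[0.0,-0.0,0.0101],-1],[[3.9,20.8,0.8],[0.0,-0.0,0.0101],-1],[[4.1,20.8,0.8],[0.0,-0.0,0.0101],-1],[[4.3,20.7,0.7],[0.0,-0.0,0.0101],-1],[[4.5,20.7,0.8],[0.0,-0.0,0.0101],-1],[[4.7,20.6,0.8],[0.0,-0.0,0.0101],-1],[[4.9,20.6,0.7],[0.0,-0.0,0.0101],-1],[[5.2,20.5,0.8],[0.0,-0.0,0.0101],-1],[[5.3,20.5,0.7],[0.0,-0.0,0.0101],-1],[[5.6,20.4,0.8],[0.0,-0.0,0.0101],-1],[[5.7,20.3,0.8],[0.0,-0.0,0.0101],-1],[[6.0,20.3,0.7],[0.0,-0.0,0.0101],-1],[[6.1,20.3,0.8],[0.0,-0.0,0.0101],-1],[[6.4,20.2,0.8],[0.0,-0.0,0.0101],-1]]
max 11.3 0.0001
[[[-0.0,-0.0,11.2],[0.0,-0.0,0.0001],-1],[[-0.0,-0.0,11.3],[0.0,-0.0,0.0001],-1],[[-0.0,-0.0,11.2],[0.0,-0.0,0.0001],-1],[[-0.0,-0.0,11.3],[0.0,-0.0,0.0001],-1],[[-0.0,-0.0,11.2],[0.0,-0.0,0.0001],-1],[[-0.0,-0.0,11.3],[0.0,-0.0,0.0001],-1],[[-0.0,-0.0,11.2],[0.0,-0.0,0.0001],-1],[[-0.0,-0.1,11.3],[0.0,-0.0,0.0001],-1]]
```

View pics/m3.png

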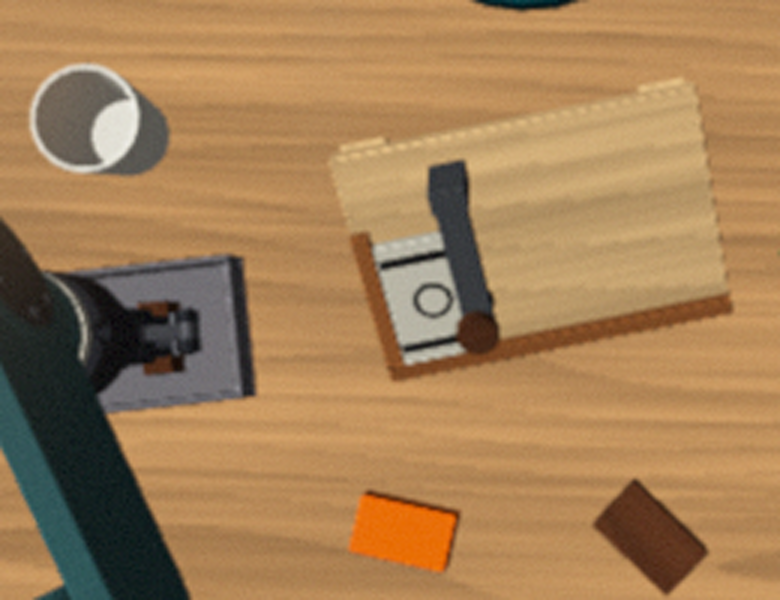

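Run:
```python
from plan import *
p,r,s=pose()
t=np.array([.5634,-.2445,0])
plan([(p+[0,0,.11],Rd(.12),3,-1),(t+[0,0,.13],Rd(-.174),18,-1),(t+[0,0,.033],Rd(-.174),3,-1)])
```

```text
max 36.7 0.0004
[[[0.0,0.0,-36.7],[0.0,-0.0003,-0.0004],-1],[[0.1,0.0,-36.6],[0.0,-0.0003,-0.0004],-1],[[-0.0,0.0,-36.7],[0.0,-0.0003,-0.0004],-1]]
max 34.2 0.0163
[[[0.5,34.2,3.5],[0.0,-0.0,0.0163],-1],[[1.1,34.2,3.4],[0.0,-0.0,0.0163],-1],[[1.6,34.2,3.5],[0.0,-0.0,0.0163],-1],[[2.2,34.2,3.4],[0.0,-0.0,0.0163],-1],[[2.7,34.1,3.5],[0.0,-0.0,0.0163],-1],[[3.3,34.0,3.4],[0.0,-0.0,0.0163],-1],[[3.8,34.0,3.5],[0.0,-0.0,0.0163],-1],[[4.4,34.0,3.4],[0.0,-0.0,0.0163],-1],[[5.0,33.8,3.5],[0.0,-0.0,0.0163],-1],[[5.5,33.8,3.4],[0.0,-0.0,0.0163],-1],[[6.0,33.7,3.5],[0.0,-0.0,0.0163],-1],[[6.6,33.6,3.4],[0.0,-0.0,0.0163],-1],[[7.2,33.4,3.5],[0.0,-0.0,0.0163],-1],[[7.7,33.4,3.5],[0.0,-0.0,0.0163],-1],[[8.2,33.2,3.4],[0.0,-0.0,0.0163],-1],[[8.8,33.1,3.5],[0.0,-0.0,0.0163],-1],[[9.3,32.9,3.4],[0.0,-0.0,0.0163],-1],[[9.8,32.8,3.5],[0.0,-0.0,0.0163],-1]]
max 32.4 0.0002
[[[0.0,-0.0,32.3],[0.0,-0.0,0.0002],-1],[[0.0,-0.0,32.3],[0.0,-0.0,0.0002],-1],[[0.0,-0.0,32.4],[0.0,-0.0,0.0002],-1]]
```

Request:
jog_arm(commands=[[[0,0,-36.7],[0,0,0],0.1],[[0,0,-36.7],[0,0,0],0.1],[[0,0,-36.7],[0,0,0],-1],[[0.5,34.2,3.5],[0,0,0.016],-1],[[1,34.2,3.4],[0,0,0.016],-1],[[1.6,34.2,3.5],[0,0,0.016],-1],[[2.2,34.2,3.4],[0,0,0.016],-1],[[2.7,34,3.5],[0,0,0.016],-1]])

```text
time: 8.17
ee_pos: [0.502, 0.194, 0.1694]
orientation: [0.002, 1.0, 0.019, -0.002]
wrist_force: [0.5, 0.9, 0.6]
opening: 0.0856
gripper_force: 0.0
```

Request:
jog_arm(commands=[[[3.3,34,3.4],[0,0,0.016],-1],[[3.8,34,3.5],[0,0,0.016],-1],[[4.4,34,3.4],[0,0,0.016],-1],[[5,33.8,3.5],[0,0,0.016],-1],[[5.5,33.8,3.4],[0,0,0.016],-1],[[6,33.7,3.5],[0,0,0.016],-1],[[6.6,33.6,3.4],[0,0,0.016],-1],[[7.2,33.4,3.5],[0,0,0.016],-1]])

```text
time: 8.83
ee_pos: [0.539, -0.0777, 0.1426]
orientation: [0.002, 0.999, -0.045, -0.002]
wrist_force: [-0.2, 0.8, -0.4]
opening: 0.0857
gripper_force: 0.0
```

Request:
jog_arm(commands=[[[7.7,33.4,3.5],[0,0,0.016],-1],[[8.2,33.2,3.4],[0,0,0.017],-1],[[8.8,33,3.5],[0,0,0.017],-1],[[9.3,33,3.4],[0,0,0.017],-1],[[9.8,32.8,3.5],[0,0,0.017],-1],[[0,0,20],[0,0,0],-1],[[0,0,10],[0,0,0],-1],[[0,0,0],[0,0,0],-1]])

```text
time: 9.5
ee_pos: [0.5598, -0.2447, 0.0919]
orientation: [0.001, 0.996, -0.087, -0.006]
wrist_force: [0.4, 0.0, -1.4]
opening: 0.0853
gripper_force: 0.0
```

Run:
```python
from plan import *
p,r,s=pose();print(p,s['opening'],s['wrist_force'],s['time'])
t=np.array([.5634,-.2445,0])
plan([(t+[0,0,.014],Rd(-.174),7,-1)])
P=imaging.read_camera('side');Q=imaging.read_camera('top')
for I in(P,Q):
    d=models.silhouettes('loose_tile',I)
    for x in d[:2]: print(x['conf'],x['bbox'])
```

```text
[ 0.55979149 -0.24469328  0.09191288] 0.08526381822312194 [ 0.35038604  0.01342752 -1.36715249] 9.5
max 11.2 0.0016
[[[0.6,-0.1,11.1],[0.0003,0.0016,-0.0],-1],[[0.6,-0.2,11.1],[0.0003,0.0016,-0.0],-1],[[0.6,-0.1,11.2],[0.0003,0.0016,-0.0],-1],[[0.6,-0.1,11.1],[0.0003,0.0016,-0.0],-1],[[0.6,-0.2,11.1],[0.0003,0.0016,-0.0],-1],[[0.5,-0.1,11.2],[0.0003,0.0016,-0.0],-1],[[0.5,-0.1,11.1],[0.0003,0.0016,-0.0],-1]]
0.6 [315.0, 167.1, 355.6, 190.5]
0.78 [422.2, 199.0, 458.5, 241.6]
```

Request:
jog_arm(commands=[[[0.6,-0.1,11],[0,0.0016,0],-1],[[0.6,-0.1,11],[0,0.0016,0],-1],[[0.6,-0.1,11],[0,0.0016,0],-1],[[0.6,-0.1,11],[0,0.0016,0],-1],[[0.6,-0.1,11],[0,0.0016,0],-1],[[0.6,-0.1,11],[0,0.0016,0],-1],[[0.5,-0.1,11],[0,0.0016,0],-1],[[0,0,0],[0,0,0],-1]])

```text
time: 10.37
ee_pos: [0.564, -0.245, 0.0148]
orientation: [0.001, 0.996, -0.087, 0.0]
wrist_force: [0.8, 0.0, -0.3]
opening: 0.0857
gripper_force: 0.0
```

Request:
jog_arm(commands=[[[0,0,0],[0,0,0],-0.2],[[0,0,0],[0,0,0],0],[[0,0,0],[0,0,0],0.5],[[0,0,0],[0,0,0],1],[[0,0,0],[0,0,0],1],[[0,0,0],[0,0,0],1],[[0,0,0],[0,0,0],1],[[0,0,0],[0,0,0],1]], grip_force=40)

```text
time: 11.03
ee_pos: [0.5695, -0.2469, 0.0241]
orientation: [0.004, 0.996, -0.086, 0.008]
wrist_force: [-0.1, 2.0, 10.3]
opening: 0.0002
gripper_force: 5.3
```

Run:
```python
from plan import *
p,r,s=pose();print(p,s['opening'],s['wrist_force'],s['ft_torque'],s['gripper_force'],s['time'])
P=imaging.read_camera('side');save(P,'m4.png',(280,100,430,240),4)
```

```text
[ 0.56952073 -0.24686168  0.02410527] 0.00020772094508408174 [-0.09046237  2.04953952 10.25578259] [ 0.39717743 -0.05165713 -0.00872533] 5.33130218507722 11.0333
```

View pics/m4.png

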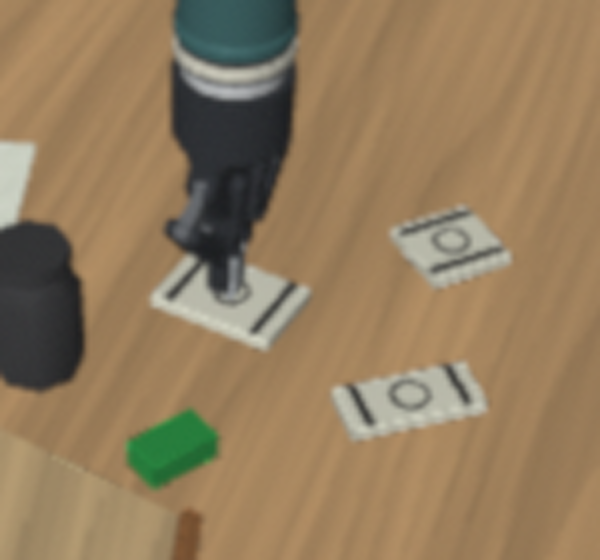

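Request:
jog_arm(commands=[[[0,0,-20],[0,0,0],1],[[0,0,-20],[0,0,0],-1],[[0,0,-20],[0,0,0],-1],[[0,0,-20],[0,0,0],-1],[[0,0,0],[0,0,0],-1],[[0,0,0],[0,0,0],-1],[[0,0,0],[0,0,0],-1],[[0,0,0],[0,0,0],-1]])

```text
time: 11.75
ee_pos: [0.5647, -0.2452, 0.0972]
orientation: [0.002, 0.996, -0.087, 0.002]
wrist_force: [0.1, -0.3, 0.4]
opening: 0.0838
gripper_force: 0.0
```

```bash
cat > tilefit.py <<'E'
from plan import *
# bright-pixel centroid/orientation of the loose tile, old vs new, side & top
def rect(P,win):
    im=P['img'].astype(int);m=np.zeros(im.shape[:2],np.uint8)
    x0,y0,x1,y1=win;sub=im[y0:y1,x0:x1];m[y0:y1,x0:x1]=((sub.min(2)>130)&(sub.max(2)-sub.min(2)<40))
    n,l,st,c=cv2.connectedComponentsWithStats(m);k=1+np.argmax(st[1:,4])
    pts=np.argwhere(l==k)[:,::-1].astype(np.float32);return st[k],c[k].round(1),cv2.minAreaRect(pts)
E
python3 - <<'E'
from tilefit import *
p,r,s=pose();print(p,s['opening'],s['wrist_force'],s['time'])
for c,w in(('side',(300,150,365,200)),('top',(415,190,470,250))):
    O=np.load(c+'0.npy',allow_pickle=True).item();N=imaging.read_camera(c)
    np.save(c+'1.npy',N,allow_pickle=True)
    for I in(O,N):
        print(c,*rect(I,w))
E
```

```text
[ 0.56468415 -0.24516658  0.09717194] 0.0837964106721835 [ 0.06907663 -0.33129153  0.39136397] 11.75
side [317 162  40  26 474] [336.6 174.3] ((336.4310302734375, 173.67242431640625), (35.83920669555664, 18.383838653564453), 21.801406860351562)
side [318 161  39  26 462] [336.7 174.2] ((336.7586364746094, 173.60345458984375), (35.28211975097656, 18.383838653564453), 21.801406860351562)
top [425 197  36  47 940] [442.5 219.8] ((442.6538391113281, 219.7307586669922), (28.63295555114746, 42.361083984375), 11.309932708740234)
top [426 215  31  28 532] [440.7 229. ] ((441.05877685546875, 229.23529052734375), (28.851755142211914, 22.99462890625), 12.52880859375)
```

Request:
jog_arm(commands=[[[0,0,13],[0,0,0],-1],[[0,0,13],[0,0,0],-1],[[0,0,13],[0,0,0],-1],[[0,0,13],[0,0,0],-1],[[0,0,13],[0,0,0],-1],[[0,0,13],[0,0,0],-1],[[0,0,8],[0,0,0],-1],[[0,0,4],[0,0,0],-1]])

```text
time: 12.52
ee_pos: [0.5649, -0.2455, 0.0062]
orientation: [0.002, 0.996, -0.087, 0.002]
wrist_force: [-0.2, 0.7, 0.1]
opening: 0.0857
gripper_force: 0.0
```

Request:
jog_arm(commands=[[[0,0,0],[0,0,0],-0.5],[[0,0,0],[0,0,0],-0.4],[[0,0,0],[0,0,0],-0.3],[[0,0,0],[0,0,0],-0.2],[[0,0,0],[0,0,0],-0.1],[[0,0,0],[0,0,0],0],[[0,0,0],[0,0,0],0],[[0,0,0],[0,0,0],0]])

```text
time: 13.18
ee_pos: [0.5666, -0.2464, 0.0096]
orientation: [0.003, 0.996, -0.087, 0.004]
wrist_force: [-0.3, -0.2, 3.6]
opening: 0.0585
gripper_force: 47.1
```

Run:
```python
from plan import *
p,r,s=pose();print(Pe(52,-55,80),Pe(52,-55,10))
plan([(p+[0,0,.13],Rd(-.174),6,0),(Pe(52,-55,90),Re,18,0),(Pe(52,-55,22),Re,8,0)])
```

```text
[0.51121799 0.03469454 0.12528203] [0.54527222 0.04277595 0.06466025]
max 21.7 0.0014
[[[0.2,0.1,-21.7],[0.0009,-0.0014,0.0001],0],[[0.1,0.1,-21.6],[0.0009,-0.0014,0.0001],0],[[0.2,0.1,-21.7],[0.0009,-0.0014,0.0001],0],[[0.0,0.0,-21.7],[0.0009,-0.0014,0.0001],0],[[0.1,0.1,-21.6],[0.0009,-0.0014,0.0001],0],[[0.0,-0.0,-21.7],[0.0009,-0.0014,0.0001],0]]
max 15.9 0.0287
[[[-6.0,-14.7,0.3],[0.0059,0.0287,-0.0221],0],[[-5.7,-14.9,0.3],[0.0059,0.0287,-0.0221],0],[[-5.3,-15.0,0.1],[0.0059,0.0287,-0.0221],0],[[-5.0,-15.1,0.1],[0.0059,0.0287,-0.0221],0],[[-4.7,-15.2,0.1],[0.0059,0.0287,-0.0221],0],[[-4.3,-15.3,-0.0],[0.0059,0.0287,-0.0221],0],[[-4.0,-15.4,-0.0],[0.0059,0.0287,-0.0221],0],[[-3.7,-15.5,-0.1],[0.0059,0.0287,-0.0221],0],[[-3.3,-15.5,0.0],[0.0059,0.0287,-0.0221],0],[[-3.0,-15.7,-0.0],[0.0059,0.0287,-0.0221],0],[[-2.6,-15.7,-0.1],[0.0059,0.0287,-0.0221],0],[[-2.3,-15.7,0.0],[0.0059,0.0287,-0.0221],0],[[-1.9,-15.8,0.1],[0.0059,0.0287,-0.0221],0],[[-1.6,-15.8,0.0],[0.0059,0.0287,-0.0221],0],[[-1.3,-15.9,0.2],[0.0059,0.0287,-0.0221],0],[[-0.8,-15.9,0.1],[0.0059,0.0287,-0.0221],0],[[-0.6,-15.9,0.3],[0.0059,0.0287,-0.0221],0],[[-0.2,-15.9,0.3],[0.0059,0.0287,-0.0221],0]]
max 8.5 0.0
[[[-0.0,-0.0,8.5],[0.0,-0.0,0.0],0],[[-0.0,-0.0,8.5],[0.0,-0.0,0.0],0],[[-0.0,-0.0,8.5],[0.0,-0.0,0.0],0],[[-0.0,-0.0,8.5],[0.0,-0.0,0.0],0],[[-0.0,-0.0,8.5],[0.0,-0.0,0.0],0],[[-0.0,-0.0,8.5],[0.0,-0.0,0.0],0],[[-0.0,-0.0,8.5],[0.0,-0.0,0.0],0],[[-0.0,-0.0,8.5],[0.0,-0.0,0.0],0]]
```

Request:
jog_arm(commands=[[[0,0,-21.7],[0,0,0],0],[[0,0,-21.7],[0,0,0],0],[[0,0,-21.7],[0,0,0],0],[[0,0,-21.7],[0,0,0],0],[[0,0,-21.7],[0,0,0],0],[[0,0,-21.7],[0,0,0],0],[[-6,-14.7,0.3],[0.006,0.0287,-0.022],0],[[-5.7,-14.9,0.3],[0.006,0.0287,-0.022],0]])

```text
time: 13.85
ee_pos: [0.5595, -0.2149, 0.1397]
orientation: [-0.0, 0.997, -0.064, 0.034]
wrist_force: [-0.4, 0.0, -1.1]
opening: 0.0588
gripper_force: 45.0
```

Request:
jog_arm(commands=[[[-5.3,-15,0.1],[0.006,0.0287,-0.022],0],[[-5,-15,0.1],[0.006,0.0287,-0.022],0],[[-4.7,-15.2,0.1],[0.006,0.0287,-0.022],0],[[-4.3,-15.3,0],[0.006,0.0287,-0.022],0],[[-4,-15.4,0],[0.006,0.0287,-0.022],0],[[-3.7,-15.5,0],[0.006,0.0287,-0.022],0],[[-3.3,-15.5,0],[0.006,0.0287,-0.022],0],[[-3,-15.7,0],[0.006,0.0287,-0.022],0]])

```text
time: 14.52
ee_pos: [0.5308, -0.089, 0.1336]
orientation: [-0.015, 0.989, 0.025, 0.147]
wrist_force: [-0.1, -0.0, -0.6]
opening: 0.0589
gripper_force: 45.0
```

Request:
jog_arm(commands=[[[-2.6,-15.7,0],[0.006,0.0287,-0.022],0],[[-2.3,-15.7,0],[0.006,0.0287,-0.022],0],[[-1.9,-15.8,0.1],[0.006,0.0287,-0.022],0],[[-1.6,-15.8,0],[0.006,0.0287,-0.022],0],[[-1.3,-15.9,0.2],[0.006,0.0287,-0.022],0],[[-0.8,-15.9,0.1],[0.006,0.0287,-0.022],0],[[-0.6,-15.9,0.3],[0.006,0.0287,-0.022],0],[[-0.2,-15.9,0.3],[0.006,0.0287,-0.022],0]])

```text
time: 15.18
ee_pos: [0.504, 0.0353, 0.1303]
orientation: [-0.028, 0.959, 0.113, 0.259]
wrist_force: [0.5, -0.1, -0.6]
opening: 0.059
gripper_force: 45.0
```

Run:
```python
from plan import *
p,r,s=pose();print(evuw(p),s['opening'],s['wrist_force'],s['gripper_force'],s['time'])
plan([(Pe(52,-55,22),Re,7,0)])
P=imaging.read_camera('side');Q=imaging.read_camera('top')
a=cv2.resize(P['img'][170:330,220:380,::-1],None,fx=2.5,fy=2.5);b=cv2.resize(Q['img'][150:310,200:360,::-1],None,fx=2.5,fy=2.5)
def ov(P,o,im):
    for q in ([(0,-85,0),(0,-25,0),(90,-25,0),(90,-85,0)],[(-12,-120,9),(-12,120,9),(0,120,9),(0,-120,9)]):
        pts=(proj(P,np.array([Pe(*x) for x in q]))-o)*2.5
        cv2.polylines(im,[pts.round().astype(np.int32)],True,(0,0,255),1)
    # expected held tile underside
    t=[p+r@(np.array(x)/1000) for x in((42.5,30,9.6),(42.5,-30,9.6),(-47.5,-30,9.6),(-47.5,30,9.6))]
    cv2.polylines(im,[((proj(P,np.array(t))-o)*2.5).round().astype(np.int32)],True,(0,255,0),1)
ov(P,[220,170],a);ov(Q,[200,150],b)
cv2.imwrite('pics/m5.png',cv2.hconcat([a,b]))
```

```text
[ 48.6 -52.8  87.8] 0.059044880811997276 [ 0.48626799 -0.12577789 -0.63481343] 44.969000816345215 15.1833
max 9.4 0.0006
[[[0.4,0.3,9.4],[0.0006,-0.0006,0.0004],0],[[0.5,0.3,9.4],[0.0006,-0.0006,0.0004],0],[[0.5,0.2,9.4],[0.0006,-0.0006,0.0004],0],[[0.4,0.3,9.4],[0.0006,-0.0006,0.0004],0],[[0.5,0.3,9.4],[0.0006,-0.0006,0.0004],0],[[0.5,0.3,9.4],[0.0006,-0.0006,0.0004],0],[[0.4,0.4,9.4],[0.0006,-0.0006,0.0004],0]]
```

View pics/m5.png

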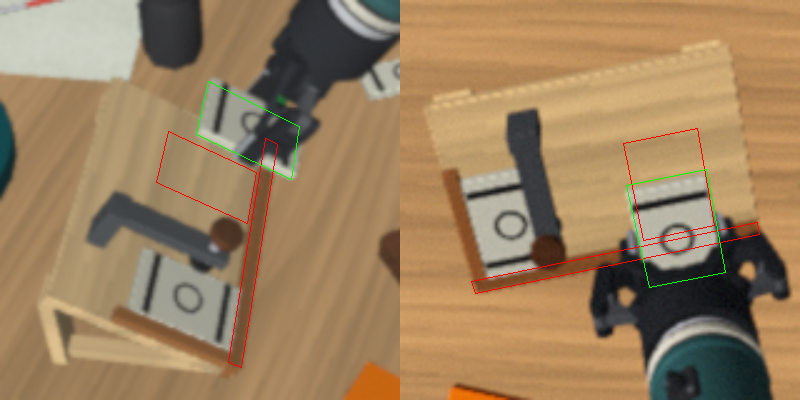

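Request:
jog_arm(commands=[[[0.9,0.3,9.4],[0,0,0],0],[[0.9,0.3,9.4],[0,0,0],0],[[0.9,0.3,9.4],[0,0,0],0],[[0.9,0.3,9.4],[0,0,0],0],[[0.9,0.3,9.4],[0,0,0],0],[[0.9,0.3,9.4],[0,0,0],0],[[0.9,0.3,9],[0,0,0],0],[[0,0,0],[0,0,0],0]])

```text
time: 15.95
ee_pos: [0.5427, 0.0411, 0.0754]
orientation: [-0.028, 0.959, 0.113, 0.258]
wrist_force: [0.0, 0.2, -0.6]
opening: 0.0587
gripper_force: 44.9
```

Request:
jog_arm(commands=[[[0,0,2],[0,0,0],0],[[0,0,2],[0,0,0],0],[[0,0,2],[0,0,0],0],[[0,0,1.5],[0,0,0],0],[[0,0,1.5],[0,0,0],0],[[0,0,1],[0,0,0],0],[[0,0,0],[0,0,0],0],[[0,0,0],[0,0,0],0]])

```text
time: 16.62
ee_pos: [0.5479, 0.0421, 0.0694]
orientation: [-0.028, 0.959, 0.113, 0.26]
wrist_force: [0.5, -0.5, -2.0]
opening: 0.0586
gripper_force: 44.9
```

```bash
cat > st.py <<'E'
from plan import *
p,r,s=pose();print(evuw(p),s['opening'],'Fvuw',(B.T@s['wrist_force']).round(1),s['gripper_force'],s['time'],'rot',R.from_matrix(r.T@Re).as_rotvec().round(4))
E
python3 st.py
```

```text
[ 56.5 -56.2  12.9] 0.05860812920393213 Fvuw [-0.7 -0.6 -1.9] 44.93826448917389 16.6167 rot [ 0.0049 -0.0049  0.0022]
```

Request:
jog_arm(commands=[[[0,0,1],[0.001,-0.001,0],0],[[0,0,1],[0.001,-0.001,0],0],[[0,0,1],[0.001,-0.001,0],0],[[0,0,0.7],[0.001,-0.001,0],0],[[0,0,0.5],[0.001,-0.001,0],0],[[0,0,0],[0,0,0],0],[[0,0,0],[0,0,0],0],[[0,0,0],[0,0,0],0]])

```text
time: 17.28
ee_pos: [0.5497, 0.0425, 0.0666]
orientation: [-0.03, 0.959, 0.114, 0.257]
wrist_force: [-9.7, -1.5, 7.7]
opening: 0.0587
gripper_force: 46.4
```

```bash
python3 st.py
```

```text
[ 56.6 -56.3   9.6] 0.05868446454979777 Fvuw [-4.6  0.8 11.5] 46.36330604553223 17.2833 rot [-0.      0.0006  0.0028]
```

Request:
jog_arm(commands=[[[0,0,-2],[0,0,0],0],[[-1.5,0,0],[0,0,0],0],[[-1.5,0,0],[0,0,0],0],[[-1.5,0,0],[0,0,0],0],[[-1,0,0],[0,0,0],0],[[-0.5,0,0],[0,0,0],0],[[0,0,0],[0,0,0],0],[[0,0,0],[0,0,0],0]])

```text
time: 17.95
ee_pos: [0.544, 0.0412, 0.0643]
orientation: [-0.03, 0.959, 0.113, 0.257]
wrist_force: [-0.0, 0.4, -0.5]
opening: 0.0586
gripper_force: 45.0
```

```bash
python3 st.py
```

```text
[ 50.4 -56.3  10.6] 0.05863356877562865 Fvuw [-0.2  0.4 -0.4] 44.96694266796112 17.95 rot [-0.0002  0.0003  0.0022]
```

Request:
jog_arm(commands=[[[-0.8,0,0.3],[0,0,0],0],[[-0.8,0,0],[0,0,0],0],[[-0.8,0,0],[0,0,0],0],[[-0.8,0,0],[0,0,0],0],[[-0.8,0,0],[0,0,0],0],[[0,0,0],[0,0,0],0],[[0,0,0],[0,0,0],0],[[0,0,0],[0,0,0],0]])

```text
time: 18.62
ee_pos: [0.5407, 0.0404, 0.0622]
orientation: [-0.03, 0.959, 0.113, 0.257]
wrist_force: [0.4, 0.7, -1.3]
opening: 0.0589
gripper_force: 45.0
```

```bash
python3 st.py
```

```text
[ 46.5 -56.3  10.4] 0.05889309916517269 Fvuw [-0.2  0.5 -1.4] 44.961495995521545 18.6167 rot [-0.0001  0.0002  0.0022]
```

Request:
jog_arm(commands=[[[-0.8,0,0],[0,0,0],0],[[-0.8,0,0],[0,0,0],0],[[-0.8,0,0],[0,0,0],0],[[-0.8,0,0],[0,0,0],0],[[-0.8,0,0],[0,0,0],0],[[0,0,0],[0,0,0],0],[[0,0,0],[0,0,0],0],[[0,0,0],[0,0,0],0]])

```text
time: 19.28
ee_pos: [0.5401, 0.0399, 0.063]
orientation: [-0.03, 0.958, 0.113, 0.261]
wrist_force: [6.3, 4.4, 1.1]
opening: 0.0588
gripper_force: 44.7
```

```bash
python3 st.py
```

```text
[ 46.3 -56.6  11.4] 0.05875367995848443 Fvuw [ 6.7  2.8 -2.6] 44.72765922546387 19.2833 rot [ 0.001  -0.0071  0.002 ]
```

Request:
jog_arm(commands=[[[1.5,0,0.8],[0,0,0],0],[[1,0,0.5],[0,0,0],0],[[0,0,0],[0,0,0],0],[[0,0,0],[0,0,0],-0.45],[[0,0,0],[0,0,0],-0.7],[[0,0,0],[0,0,0],-0.8],[[0,0,0],[0,0,0],-0.8],[[0,0,0],[0,0,0],-0.8]])

```text
time: 19.95
ee_pos: [0.5396, 0.0402, 0.0596]
orientation: [-0.03, 0.959, 0.113, 0.256]
wrist_force: [-1.0, 0.0, 0.4]
opening: 0.0769
gripper_force: 0.0
```

Request:
jog_arm(commands=[[[0,0,-10],[0,0,0],-0.8],[[0,0,-15],[0,0,0],-0.8],[[0,0,-15],[0,0,0],0],[[0,0,-15],[0,0,0],0.8],[[0,0,-15],[0,0,0],1],[[0,0,0],[0,0,0],1],[[0,0,0],[0,0,0],1],[[0,0,0],[0,0,0],1]])

```text
time: 20.62
ee_pos: [0.5058, 0.0322, 0.1205]
orientation: [-0.03, 0.959, 0.113, 0.257]
wrist_force: [0.0, 0.1, -1.1]
opening: 0.0037
gripper_force: 0.0
```

```bash
python3 st.py
python3 - <<'E'
from plan import *
# loose tile top-face corners: match model outline to bright pixels in both cameras
for c in('side','top'):
    P=imaging.read_camera(c);np.save(c+'2.npy',P,allow_pickle=True)
    for d in models.silhouettes('loose_tile',P)[:3]:
        m=cv2.minAreaRect(np.argwhere(d['region'])[:,::-1].astype(np.float32))
        print(c,round(d['conf'],2),np.round(d['bbox'],1),m)
    q=[(0,-86,10),(0,-26,10),(90,-26,10),(90,-86,10)]
    print('pred',proj(P,np.array([Pe(*x) for x in q])).round(1).tolist())
E
```

```text
[ 44.6 -56.2  78.8] 0.0036708651761506597 Fvuw [-0.5  0.1 -1. ] 0.0 20.6167 rot [-0.0002  0.0007  0.0021]
side 0.69 [282.  223.8 326.1 262.2] ((303.5000305175781, 240.00003051757812), (43.826927185058594, 23.702320098876953), 26.56505012512207)
pred [[324.5, 236.2], [321.1, 256.8], [284.5, 240.0], [289.4, 219.4]]
top 0.63 [290.6 203.1 329.6 245.5] ((309.6311950683594, 224.28245544433594), (41.35757827758789, 30.36665916442871), 79.11447143554688)
pred [[326.8, 242.2], [298.3, 248.1], [289.9, 209.1], [319.8, 203.0]]
```

Request:
jog_arm(commands=[[[-5.5,19,0],[0,0,0],1],[[-5.5,19,0],[0,0,0],1],[[-5.5,20,0],[0,0,0.002],1],[[0,0,15],[0,0,0],1],[[0,0,15],[0,0,0],1],[[0,0,15],[0,0,0],1],[[0,0,12],[0,0,0],1],[[0,0,3],[0,0,0],1]])

```text
time: 21.48
ee_pos: [0.5339, -0.0202, 0.0577]
orientation: [-0.031, 0.96, 0.112, 0.255]
wrist_force: [-0.4, 0.2, -0.4]
opening: 0.0
gripper_force: 0.0
```

```bash
python3 st.py
```

```text
[  26.4 -113.6   16.8] 2.290638804434897e-05 Fvuw [-0.5  0.3 -0.2] 0.0 21.4833 rot [-0.0024  0.0047 -0.0009]
```

Request:
jog_arm(commands=[[[0.2,-3,0],[0,0,0],1],[[0.2,-5,0],[0,0,0],1],[[0.2,-5,0],[0,0,0],1],[[0.2,-5,0],[0,0,0],1],[[0.2,-5,0],[0,0,0],1],[[0.2,-5,0],[0,0,0],1],[[0.2,-5,0],[0,0,0],1],[[0,-3,0],[0,0,0],1]])

```text
time: 22.15
ee_pos: [0.5278, 0.0152, 0.062]
orientation: [-0.03, 0.959, 0.113, 0.257]
wrist_force: [-0.0, -1.1, 1.0]
opening: 0.0001
gripper_force: 0.5
```

Request:
jog_arm(commands=[[[0,-4,0],[0,0,0],1],[[0,-4,0],[0,0,0],1],[[0,-4,0],[0,0,0],1],[[0,-4,0],[0,0,0],1],[[0,-4,0],[0,0,0],1],[[0,-4,0],[0,0,0],1],[[0,-4,0],[0,0,0],1],[[0,0,0],[0,0,0],1]])

```text
time: 22.82
ee_pos: [0.5208, 0.0427, 0.0613]
orientation: [-0.03, 0.959, 0.113, 0.257]
wrist_force: [0.1, -0.4, 0.7]
opening: 0.0001
gripper_force: 0.0
```

```bash
python3 st.py
cat > look.py <<'E'
from plan import *
import sys
def hull(d): return cv2.boxPoints(cv2.minAreaRect(np.argwhere(d['region'])[:,::-1].astype(np.float32)))
for c in('side','top'):
    P=imaging.read_camera(c)
    for q in('loose_tile','set_tile'):
      for d in models.silhouettes(q,P)[:2]:
        print(c,q,round(d['conf'],2),np.round(d['bbox'],1))
        # back-project box corners to plane w=10
        o=[]
        for b in hull(d):
            ro,rd=ray(P,b);t=(.010-B[:,2]@(ro-L0))/(B[:,2]@rd);o.append(evuw(ro+t*rd)[:2].tolist())
        print('  vu corners',o)
E
python3 look.py
```

```text
[ 29.7 -49.4  19. ] 0.00011065809014788762 Fvuw [ 0.4 -0.4  0.6] 0.0 22.8167 rot [-0.0011  0.0008  0.0007]
side loose_tile 0.85 [280.7 239.4 320.4 275.5]
  vu corners [[99.6, 17.8], [89.3, -40.5], [-8.9, -36.7], [6.0, 23.0]]
side loose_tile 0.39 [272.2 269.7 316.9 309.1]
  vu corners [[98.8, 112.4], [91.7, 52.6], [-8.2, 49.1], [3.8, 111.1]]
side set_tile 0.92 [271.5 271.3 316.  307.7]
  vu corners [[99.0, 108.8], [90.1, 51.0], [-8.3, 52.4], [5.4, 111.9]]
top loose_tile 0.87 [268.4 204.2 306.1 251.9]
  vu corners [[94.0, 15.6], [96.0, -44.3], [2.8, -46.9], [0.8, 15.9]]
top loose_tile 0.62 [472.2 259.3 506.9 295.9]
  vu corners [[-163.0, -383.4], [-119.9, -430.5], [-190.1, -481.4], [-235.9, -433.6]]
top set_tile 0.84 [225.2 216.3 254.3 261.9]
  vu corners [[92.7, 105.5], [94.9, 59.9], [1.9, 61.1], [-0.4, 108.8]]
```

Request:
jog_arm(commands=[[[0,-3,0.7],[0,0,0],1],[[0,-4,0.6],[0,0,0],1],[[0,-4,0],[0,0,0],1],[[0,-4,0],[0,0,0],1],[[0,-4,0],[0,0,0],1],[[0,-3,0],[0,0,0],1],[[0,-2,0],[0,0,0],1],[[0,0,0],[0,0,0],1]])

```text
time: 23.78
ee_pos: [0.5161, 0.066, 0.0603]
orientation: [-0.03, 0.959, 0.113, 0.257]
wrist_force: [-0.0, -0.2, 0.5]
opening: 0.0002
gripper_force: 0.0
```

```bash
python3 st.py
```

```text
[ 29.9 -25.6  17.7] 0.0001613790466621034 Fvuw [ 0.2 -0.2  0.4] 0.0 23.7833 rot [-0.0008  0.0005  0.0008]
```

Request:
jog_arm(commands=[[[0,-1,0],[0,0,0],1],[[0,-1,0],[0,0,0],1],[[0,-1,0],[0,0,0],1],[[0,-1,0],[0,0,0],1],[[0,-1,0],[0,0,0],1],[[0,-1,0],[0,0,0],1],[[0,0,0],[0,0,0],1],[[0,0,0],[0,0,0],1]])

```text
time: 24.45
ee_pos: [0.5149, 0.0714, 0.0604]
orientation: [-0.03, 0.959, 0.112, 0.257]
wrist_force: [0.7, 0.5, 0.2]
opening: -0.0004
gripper_force: 0.0
```

```bash
python3 st.py
```

```text
[ 30.  -20.2  17.7] -0.0003705752680956981 Fvuw [ 0.8  0.4 -0.2] 0.0 24.45 rot [-0.0004  0.0002  0.0001]
```

Request:
jog_arm(commands=[[[0,-0.7,0],[0,0,0],1],[[0,-0.7,0],[0,0,0],1],[[0,-0.7,0],[0,0,0],1],[[0,-0.7,0],[0,0,0],1],[[0,-0.7,0],[0,0,0],1],[[0,-0.5,0],[0,0,0],1],[[0,0,0],[0,0,0],1],[[0,0,0],[0,0,0],1]])

```text
time: 25.12
ee_pos: [0.5145, 0.0734, 0.0604]
orientation: [-0.028, 0.959, 0.112, 0.257]
wrist_force: [1.1, -7.6, -0.4]
opening: -0.0002
gripper_force: 3.9
```

```bash
python3 st.py; python3 look.py | grep -v 472
```

```text
[ 30.  -18.   17.8] -0.00018841328070773376 Fvuw [-0.8 -7.7 -0. ] 3.8723739981651306 25.1167 rot [ 0.0035 -0.      0.0014]
side loose_tile 0.89 [274.  249.1 320.5 286.6]
  vu corners [[99.2, 52.8], [91.7, -8.0], [-8.7, -11.9], [3.7, 51.0]]
side set_tile 0.63 [269.2 270.8 317.6 309.1]
  vu corners [[100.3, 110.9], [92.0, 50.1], [-10.1, 48.9], [3.3, 111.8]]
top loose_tile 0.92 [257.5 212.4 289.3 250.3]
  vu corners [[92.2, 38.2], [95.3, -13.0], [12.4, -15.8], [9.2, 37.6]]
top set_tile 0.61 [224.1 216.2 255.7 261.3]
  vu corners [[94.1, 105.5], [96.8, 59.1], [0.5, 59.3], [-2.5, 108.0]]
top set_tile 0.51 [398.6 261.1 434.2 311.5]
  vu corners [[-105.7, -222.8], [-84.7, -260.8], [-191.9, -311.8], [-214.9, -272.2]]
```

Request:
jog_arm(commands=[[[0,-0.7,0],[0,0,0],1],[[0,-0.7,0],[0,0,0],1],[[0,0,0],[0,0,0],1],[[0,0,0],[0,0,0],1],[[0,0,0],[0,0,0],1],[[0,0,0],[0,0,0],1],[[0,0,0],[0,0,0],1],[[0,0,0],[0,0,0],1]])

```text
time: 26.08
ee_pos: [0.5144, 0.0736, 0.0604]
orientation: [-0.027, 0.959, 0.112, 0.257]
wrist_force: [1.6, -12.8, -1.5]
opening: 0.0003
gripper_force: 6.1
```

```bash
python3 st.py
```

```text
[ 30.  -17.9  17.8] 0.00030726775334908424 Fvuw [ -2.  -12.8  -0.7] 6.090610921382904 26.0833 rot [ 0.0059 -0.      0.0021]
```

Request:
jog_arm(commands=[[[0,2,0],[0,0,0],1],[[0,4,0],[0,0,0],1],[[0,4,0],[0,0,0],1],[[0,0,-15],[0,0,0],1],[[0,0,-20],[0,0,0],1],[[0,0,-20],[0,0,0],1],[[0,0,-20],[0,0,0],1],[[0,0,-10],[0,0,0],1]])

```text
time: 26.75
ee_pos: [0.475, 0.057, 0.1367]
orientation: [-0.03, 0.959, 0.113, 0.259]
wrist_force: [0.1, 0.4, 0.6]
opening: 0.0001
gripper_force: 0.0
```

```bash
python3 st.py
python3 - <<'E'
from plan import *
plan([(Pe(45,47.5,97),Re,7,1)])
E
python3 look.py
```

```text
[ 31.6 -24.9 104.9] 0.00014895600445868952 Fvuw [0.4 0.3 0.5] 0.0 26.75 rot [ 0.0001 -0.0034  0.0007]
max 10.4 0.0005
[[[1.9,-10.3,1.1],[0.0,-0.0005,0.0001],1],[[1.9,-10.4,1.2],[0.0,-0.0005,0.0001],1],[[1.9,-10.3,1.1],[0.0,-0.0005,0.0001],1],[[2.0,-10.4,1.1],[0.0,-0.0005,0.0001],1],[[1.9,-10.3,1.2],[0.0,-0.0005,0.0001],1],[[1.9,-10.4,1.1],[0.0,-0.0005,0.0001],1],[[1.9,-10.3,1.1],[0.0,-0.0005,0.0001],1]]
side loose_tile 0.97 [277.2 252.1 319.1 285. ]
  vu corners [[98.2, 51.9], [91.1, -6.4], [-6.2, -10.7], [5.4, 49.6]]
top loose_tile 0.65 [255.6 210.9 295.  252.6]
  vu corners [[94.0, 38.1], [95.7, -13.4], [1.4, -14.6], [-0.4, 39.3]]
top set_tile 0.62 [224.7 215.2 253.5 261.3]
  vu corners [[94.7, 105.4], [97.0, 59.4], [1.4, 60.6], [-1.0, 108.8]]
```

Request:
jog_arm(commands=[[[1.9,-10.4,1],[0,0,0],1],[[1.9,-10.4,1],[0,0,0],1],[[1.9,-10.4,1],[0,0,0],1],[[1.9,-10.4,1],[0,-0.001,0],1],[[1.9,-10.4,1],[0,-0.001,0],1],[[1.9,-10.4,1],[0,-0.001,0],1],[[1.9,-10,1],[0,0,0],1],[[0,0,0],[0,0,0],1]])

```text
time: 27.72
ee_pos: [0.472, 0.1323, 0.133]
orientation: [-0.031, 0.96, 0.114, 0.254]
wrist_force: [-0.9, -0.6, -0.7]
opening: -0.0001
gripper_force: 0.0
```

```bash
python3 st.py
python3 - <<'E'
from plan import *
for c in('side','top'):
    P=imaging.read_camera(c);O=np.load(c+'0.npy',allow_pickle=True).item()
    for q in('stamp_head',):
        for I in (O,P):
            for d in models.pinpoint(q,I)[:2] if I is P else []: print(c,d['conf'],np.round(d['xy'],1))
    print('pred head',proj(P,Pe(45,47.5,72)).round(1),'tip',proj(P,pose()[0]+pose()[1]@[0,0,.014]).round(1))
E
```

```text
[42.3 49.1 94.5] -6.898739812905709e-05 Fvuw [-1.2 -0.3 -0.2] 0.0 27.7167 rot [-0.0022  0.0059  0.002 ]
pred head [[311.8 261.5]] tip [[315.2 260. ]]
top 0.65 [258.2 254.7]
pred head [[258.6 251.5]] tip [[259.1 254.9]]
```

Request:
jog_arm(commands=[[[2.7,1.6,0],[0,0.006,0],1],[[0,0,3],[0,0,0],1],[[0,0,3],[0,0,0],1],[[0,0,3],[0,0,0],1],[[0,0,3],[0,0,0],1],[[0,0,3],[0,0,0],1],[[0,0,0],[0,0,0],1],[[0,0,0],[0,0,0],1]])

```text
time: 28.58
ee_pos: [0.4826, 0.1313, 0.123]
orientation: [-0.03, 0.959, 0.112, 0.258]
wrist_force: [-3.2, -2.8, 2.9]
opening: -0.0001
gripper_force: 2.3
```

```bash
python3 st.py
```

```text
[46.  45.6 80.8] -0.0001273426684914291 Fvuw [-1.8 -2.   4.4] 2.313447407941567 28.5833 rot [ 0.0006 -0.0023  0.0005]
```

Request:
jog_arm(commands=[[[0,-1,1.5],[0,0,0],1],[[0,0,1.5],[0,0,0],1],[[0,0,1.5],[0,0,0],1],[[0,0,1.5],[0,0,0],1],[[0,0,1.5],[0,0,0],1],[[0,0,1.5],[0,0,0],1],[[0,0,0],[0,0,0],1],[[0,0,0],[0,0,0],1]])

```text
time: 29.25
ee_pos: [0.4864, 0.1332, 0.1171]
orientation: [-0.03, 0.959, 0.113, 0.258]
wrist_force: [-17.6, -8.2, 17.3]
opening: -0.0004
gripper_force: 12.2
```

```bash
python3 st.py
```

```text
[46.7 46.6 73.7] -0.00035320511495194146 Fvuw [-7.8 -3.9 24.5] 12.214184158947319 29.25 rot [ 0.0009 -0.0026  0.0014]
```

Request:
jog_arm(commands=[[[0,0,-2],[0,0,0],1],[[0,0,-3],[0,0,0],1],[[0,0,-4],[0,0,0],1],[[0,0,-6],[0,0,0],1],[[0,0,-15],[0,0,0],1],[[0,0,-25],[0,0,0],1],[[0,0,-30],[0,0,0],1],[[0,0,-30],[0,0,0],1]])

```text
time: 29.92
ee_pos: [0.4291, 0.1207, 0.2141]
orientation: [-0.031, 0.959, 0.113, 0.257]
wrist_force: [0.3, 0.0, 0.7]
opening: -0.0001
gripper_force: 0.0
```

Request:
jog_arm(commands=[[[0,30,-20],[0,0,0],1],[[0,40,0],[0,0,0],1],[[0,40,0],[0,0,0],1],[[0,40,0],[0,0,0],1],[[0,40,0],[0,0,0],1],[[0,40,0],[0,0,0],1],[[0,0,0],[0,0,0],1],[[0,0,0],[0,0,0],1]])

```text
time: 30.58
ee_pos: [0.4739, -0.1076, 0.2309]
orientation: [-0.031, 0.959, 0.11, 0.258]
wrist_force: [0.2, 0.3, -0.2]
opening: -0.0002
gripper_force: 0.0
```

```bash
python3 st.py; python3 look.py
python3 - <<'E'
from plan import *
for c in('side','top'):
    P=imaging.read_camera(c)
    for q in ('stamp_head','spacer'):
        print(c,q,[(round(d['conf'],2),np.round(d['xy'],1).tolist()) for d in models.pinpoint(q,P)[:4]])
    g=cv2.cvtColor(P['img'],cv2.COLOR_RGB2GRAY)
    u=np.arange(36,60,1.)
    for v in(5,70,80,86):
        px=proj(P,np.array([Pe(v,x,10) for x in u])).astype(np.float32)
        print(c,v,cv2.remap(g,px[None],None,cv2.INTER_LINEAR)[0].tolist())
E
```

```text
[  44.9 -184.8  206. ] -0.00021471738608026895 Fvuw [ 0.1  0.2 -0.3] 0.0 30.5833 rot [-0.0005 -0.0017 -0.005 ]
side loose_tile 0.96 [274.5 250.9 318.8 287.4]
  vu corners [[101.7, 54.0], [93.3, -9.9], [-10.3, -12.7], [3.4, 53.4]]
side set_tile 0.91 [271.7 272.4 317.2 307.6]
  vu corners [[100.5, 111.8], [92.0, 50.1], [-11.3, 49.3], [2.5, 113.1]]
top loose_tile 0.65 [256.8 211.1 290.6 253.6]
  vu corners [[94.2, 38.3], [94.0, -15.9], [-0.0, -14.2], [0.4, 42.5]]
top set_tile 0.77 [224.9 217.3 253.1 257.2]
  vu corners [[94.8, 105.8], [98.1, 60.9], [2.8, 60.3], [-0.6, 107.3]]
side stamp_head [(0.65, [314.6, 260.9])]
side spacer [(0.69, [268.8, 397.9]), (0.68, [381.4, 260.5]), (0.57, [325.3, 217.4]), (0.55, [354.9, 328.7])]
side 5 [155, 155, 155, 154, 154, 153, 152, 152, 152, 154, 155, 157, 160, 162, 162, 161, 159, 157, 154, 153, 151, 151, 151, 151]
side 70 [82, 88, 96, 106, 119, 134, 144, 149, 153, 155, 157, 159, 163, 166, 166, 164, 161, 157, 154, 154, 153, 153, 153, 153]
side 80 [79, 80, 81, 81, 83, 86, 87, 86, 88, 97, 106, 117, 129, 138, 135, 131, 120, 106, 96, 94, 93, 94, 96, 98]
side 86 [82, 87, 95, 105, 119, 133, 145, 151, 155, 158, 160, 163, 168, 174, 173, 169, 164, 159, 156, 155, 155, 154, 154, 154]
top stamp_head [(0.54, [257.4, 256.6])]
top spacer [(0.96, [322.8, 310.6]), (0.95, [238.6, 305.1]), (0.85, [369.9, 228.5]), (0.68, [158.5, 253.9])]
top 5 [185, 184, 182, 169, 149, 123, 87, 64, 54, 45, 44, 44, 46, 48, 48, 49, 48, 47, 45, 43, 44, 45, 46, 46]
top 70 [185, 176, 163, 137, 103, 79, 65, 60, 60, 60, 59, 59, 59, 60, 62, 62, 61, 60, 59, 58, 57, 58, 60, 70]
top 80 [132, 127, 117, 98, 79, 66, 59, 58, 56, 57, 58, 59, 60, 62, 63, 61, 59, 58, 60, 59, 58, 59, 62, 68]
top 86 [185, 182, 161, 137, 103, 74, 64, 57, 58, 59, 61, 62, 60, 60, 60, 60, 58, 57, 57, 57, 57, 56, 60, 68]
```

```bash
python3 -c "
from rig import order
print(order.job_done())"
```

```text
the job is handed in; nothing more can be done
None
```

The job is handed in at about 31 s: the spacer is in the tray, and the loose tile is butted against the set tile. It took a 12.8 N push with no further movement, though the cameras can't resolve a gap under about 1 mm. The stamp was then pressed to its stop at about 24 N and released, and the arm is clear of everything; a first try at gripping the loose tile missed, without moving it noticeably.

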